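# Push the canister back into its row

### The arm

A 6-joint arm with a two-finger parallel gripper is mounted at the origin on the work surface. World frame = base frame: x ahead of the robot, y to its left, z up, the work surface at z = 0. Lengths are in m, angles in rad, forces in N, time in s.
With the tool pointing down it reaches from about 0.275 to 1 m from the base axis. Payload 8.4 kg.
Tool frame: the origin (TCP) lies between the finger pads; the fingertips stand 17 mm ahead of it and the grasp point (between the pads) lies 2 mm behind it; z points along the fingers, y is the direction in which the jaws open and shut (so a half turn about z gives the same grasp; the last joint's range is limited). The gripper opens to 85 mm and grips with 20 to 120 N. Pads are 22 mm wide; open, the fingers measure 114 mm over their backs; the gripper's body (76 mm by 85 mm) begins 54 mm behind the grasp point. The pads swing forward as they close: fully open they stand 13 mm farther back than shut.
Start: joints at [1.153, 0.353, 1.633, -0, 1.155, -0.002], TCP at [0.252, 0.572, 0.248] pointing down, gripper open.
Joint ranges: [-2.63, 2.63], [-0.92, 2.1], [0.06, 2.66], [-1.3, 4.44], [0, 2.69], [-3.02, 3.02]. Speed limits (rad/s): [2.22, 2.22, 2.79, 3.14, 3.14, 3.14].

### API

Orientations are given as a unit quaternion [w, x, y, z].
In Python, from cell import r, eyes gives the robot as it stands.
- The arm moves only by the tool arm_command, never from a script. Its argument "plan" is a list of rows, each a list of 3 entries, a list of its own where there are three numbers: the finger opening in m, from 0 to 0.0854, then the shift along the tool's x, y, z in m, then the turn about the tool's z in degrees. In form: [[hand, [x, y, z], yaw], ...]. A call has 1 to 20 rows; each row shifts and turns the commanded pose from where the row before left it, along the tool's axes as they then stand; what a row does not reach is not made up. A row lasts 1/8 s, in which the tool goes at most 62.5 mm and 10.7 degrees, less where a joint would pass 70% of its speed; a pose out of reach is approached as far as the arm can. A call with a gripper value outside its range is refused whole. The fingers move at their own pace and stop on an object; "force" is the grip in N (left out, the last holds). Time passes only in rows, so rows that do not move let the fingers close. It gives the time, the measured TCP pose, the force and the opening at its end, in the units of the state.
- r.observe(): the state, without advancing time (a new reading comes with each control period).
- eyes.grab_frame(name): name is "scene" or "top" or "wrist"; returns the picture (384x512x3 uint8, red, green, blue); there is no depth.
- eyes.get_calibration(name): a dict with "K" (3x3 intrinsics, pixels), "k1" (the pictures are not rectified: a ray, as slopes to the right and down, at radius r is drawn at 1 + k1 r^2 times it, then the intrinsics apply), "R" (3x3) and "t" (3): a world point X has camera coordinates R X + t; the wrist camera has in their place "hand_eye" (4x4, takes a point from camera to tool coordinates, whose origin is the TCP and whose axes are the flange's). Camera axes: x right, y down, z forward; pixel columns grow to the right and rows downward; lengths in m; the calibration is good to about 2 mm. A picture is of the moment at which its call begins: read the wrist's pose just before it. get_calibration takes no time and is no camera call.
- r.finish_job(): hands the job in, once; it reports no verdict.
The state is a dict: "time": time; "joint_positions": joint angles; "dq": joint speeds; "joint_torque": joint torques, N m; "position": TCP position; "ee_rot": TCP orientation; "force": force on the tool from outside, world axes, zero at the start; "ft_torque": the same for the moment, N m; "grip_width": finger opening in m.
Only numpy, scipy, OpenCV 4.12 (cv2) and the standard library are available. Lean on these libraries where they do the work, as an engineer would, in place of code of your own. Each camera call takes 0.05 s, during which the arm holds its last target.

### The job

One of the three square steel canisters has been left standing out on the worktop, askew in front of the other two. Push it along the worktop, without lifting or tipping it, into the gap between the other two until its back stands flat against the low black upstand, in line with them. Leave the other two canisters and everything else where they are, and finish with the hand clear.

Things in the scene. Friction and masses are not known exactly. Their poses are not given: they have to be found in the camera images.
- canister_out: Square brushed-steel storage canister, 90 x 90 mm footprint, 72 mm tall, flat lid, small blank paper label. Origin: centre of its underside; z up, x and y square to its faces. This is the one standing out in front; free-standing, 0.4 to 0.9 kg, slides when pushed low down. At yaw 0 its x axis points away from the robot; it starts turned up to about 0.45 rad from the upstand's direction.
- canister_tall: Square brushed-steel storage canister, 90 x 90 mm footprint, 85 mm tall, flat lid, small blank paper label. Origin: centre of its underside; z up, x and y square to its faces. Stands in the row with its back about 1 mm from the upstand, at one end of the gap (either end); about 0.7 kg, loose, to be left alone.
- canister_short: Square brushed-steel storage canister, 90 x 90 mm footprint, 58 mm tall, flat lid, small blank paper label. Origin: centre of its underside; z up, x and y square to its faces. Stands in the row with its back about 1 mm from the upstand, at the other end of the gap; about 0.5 kg, loose, to be left alone. The gap between the facing sides of the two is 116 to 126 mm, so about 13 to 18 mm is spare each side of the third canister, whose place is midway between them.
- upstand: Low black stone upstand fixed to the worktop behind the row: 500 mm long (its y), 20 mm thick (its x), 36 mm tall. Origin: centre of its underside; its x axis points away from the robot, square to its faces, so its near face is at its x = -10 mm and a canister standing against it has its centre at its x = -55 mm. It does not move when pushed against.
- salt_pot: Small round white salt pot, 36 mm across, 55 mm tall, standing in front of one row canister, its middle about 125 mm in front of the upstand's middle and 105 to 130 mm sideways from the upstand's middle. Origin: centre of its underside. Leave alone.
- pepper_pot: Small round dark wooden pepper pot, 36 mm across, 55 mm tall, standing like the salt pot but in front of the other row canister. Origin: centre of its underside. Leave alone.
- mug: White mug, 80 mm across, 92 mm tall, well off to the left. Origin: centre of its underside. Leave alone.
- bowl: Blue bowl, 130 mm across, 55 mm tall, off to the right. Origin: centre of its underside. Leave alone.
- oil_bottle: Green glass oil bottle, 64 mm across, 200 mm tall, off to the left beyond the mug. Origin: centre of its underside. Leave alone.
- spoon: Wooden spoon, 160 mm long, lying flat off to the right beyond the bowl; origin about its middle. Leave alone.
There are look-alikes about, which are no part of the job. Leave any brown or purple look-alike of the canister_out alone.

How it is judged:
By the outcome, as a careful person would: the job done as asked, in the order asked, and still so for the second after the job is handed in, with the robot touching nothing.
It also fails if it takes over 64 s, if anything falls off the work surface, if the arm or the gripper's body presses on something with over 40 N, if the wrist force passes 120 N, or if a joint passes its speed limit or range.

## Working session

There is one attempt and no reset: what is moved stays moved. The work goes in short steps, Python scripts to look and compute and a tool call to move; the robot and the scene stay as the last step left them, time stands still between calls to the robot, and variables do not carry over. Pictures are saved under pics/ and viewed, and the job is handed in when it is done.

Besides the shell and the picture viewer there is one more tool, called after "Call:" as name([rows], argument=value, ...), one row to a line, values as JSON. arm_command: Moves the arm, as the interface text tells. Its arguments: {"type":"object","properties":{"plan":{"type":"array"},"force":{"type":"number"}},"required":["plan"]}

```bash
mkdir -p pics; ls
python3 - <<'E'
from cell import r, eyes
import cv2, numpy as np
np.set_printoptions(precision=4,suppress=True)
print(r.observe())
for n in("scene","top"):
    f=eyes.grab_frame(n); cv2.imwrite(f"pics/{n}0.png",f[:,:,::-1]); print(n,eyes.get_calibration(n))
print(eyes.get_calibration("wrist"))
E
```

```text
pics
{'time': 0.0, 'joint_positions': array([ 1.1526,  0.3536,  1.6341, -0.    ,  1.1552, -0.0024]), 'dq': array([-0.0012,  0.0011, -0.0009, -0.0021,  0.0016,  0.001 ]), 'joint_torque': array([ -0.0004, -60.5254, -34.2069,  -0.0001,   0.0095,  -0.    ]), 'position': array([0.2523, 0.5713, 0.2476]), 'ee_rot': array([-0.0001,  0.2064,  0.9785, -0.0007]), 'force': array([-0.8572, -0.4034,  0.1388]), 'ft_torque': array([ 0.0183,  0.0401, -0.001 ]), 'grip_width': 0.08558052860124309}
scene {'K': array([[413.6233,   0.    , 259.5003],
       [  0.    , 413.6233, 191.7354],
       [  0.    ,   0.    ,   1.    ]]), 'k1': -0.10145649353229949, 'R': array([[-0.3062,  0.9519,  0.014 ],
       [ 0.8238,  0.2724, -0.4971],
       [-0.477 , -0.1407, -0.8676]]), 't': array([ 0.1677, -0.4536,  1.5165])}
top {'K': array([[383.6021,   0.    , 255.4061],
       [  0.    , 383.6021, 184.3469],
       [  0.    ,   0.    ,   1.    ]]), 'k1': -0.008569034379003254, 'R': array([[ 0.0011, -0.9999,  0.017 ],
       [-0.9862, -0.0039, -0.1657],
       [ 0.1658, -0.0166, -0.986 ]]), 't': array([-0.0051,  0.5524,  0.9172])}
{'K': array([[320.4452,   0.    , 253.6124],
       [  0.    , 320.4452, 190.7537],
       [  0.    ,   0.    ,   1.    ]]), 'k1': 0.015626937275640723, 'hand_eye': array([[-0.    , -0.9561, -0.2931,  0.0755],
       [ 1.    , -0.    , -0.    ,  0.0015],
       [-0.    , -0.2931,  0.9561, -0.1266],
       [ 0.    ,  0.    ,  0.    ,  1.    ]])}
```

View pics/scene0.png

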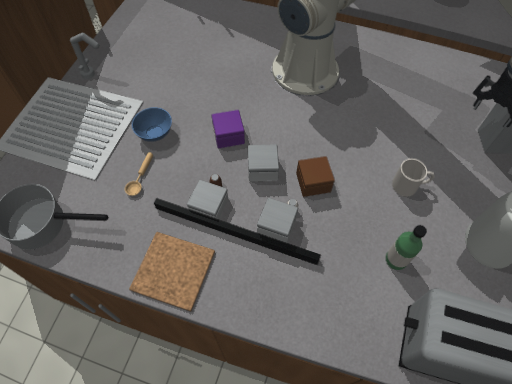

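View pics/top0.png

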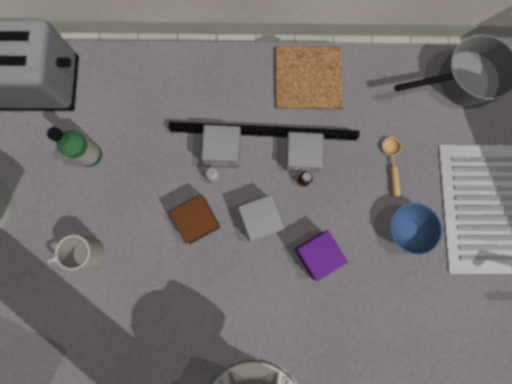

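The top view shows the loose canister at about (261,217) and the row canisters at (221,145) and (306,150). The upstand runs from (170,127) to (357,135). Salt is at (212,174), pepper at (305,179), and the brown and purple decoys at (194,219) and (322,255). I'll enlarge it to measure.

Run:
```python
import cv2
t=cv2.imread("pics/top0.png")[105:285,150:370]
cv2.imwrite("pics/top0z.png",cv2.resize(t,None,fx=3.5,fy=3.3,interpolation=cv2.INTER_CUBIC)[:600])
t=cv2.imread("pics/scene0.png")[100:270,140:340]
cv2.imwrite("pics/scene0z.png",cv2.resize(t,None,fx=3.5,fy=3.5,interpolation=cv2.INTER_CUBIC)[:600])
```

```text
(no output)
```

View pics/top0z.png

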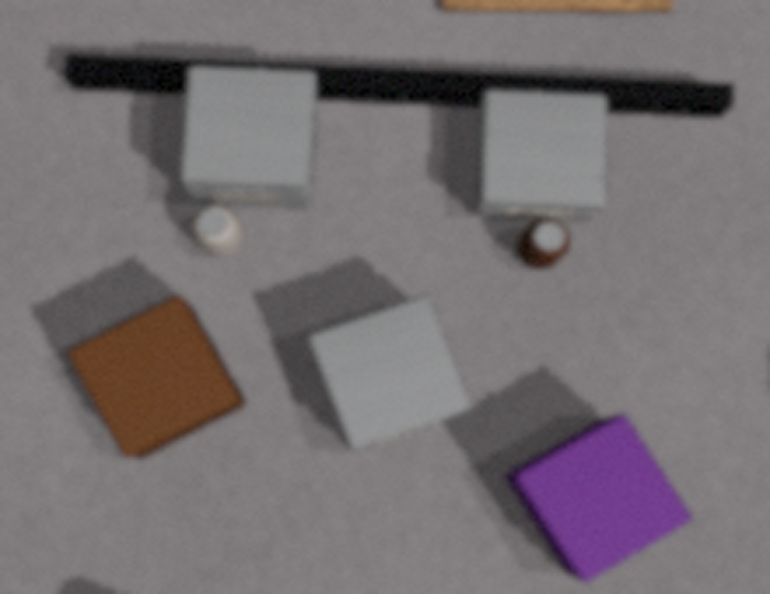

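View pics/scene0z.png

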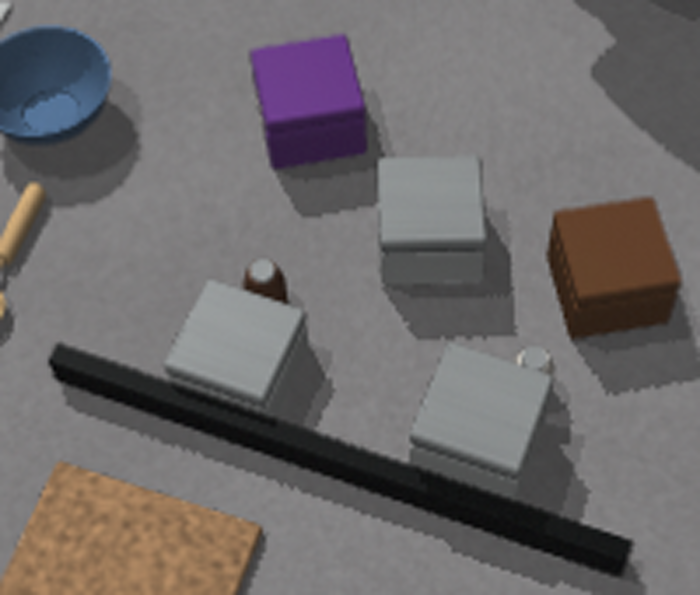

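The enlarged top view shows the loose canister's lid, turned by about 0.3 rad, with corners near (311,340), (430,298), (470,403) and (355,447) in the zoom. The tall canister is on the left and the short one on the right. The lids look slightly green-grey against the purplish worktop, so a colour mask should separate them.

```bash
cat > h.py <<'E'
import numpy as np, cv2
from cell import r, eyes
np.set_printoptions(precision=4,suppress=True)
def rays(cal,uv):
    K=cal["K"];k1=cal["k1"]
    p=cv2.undistortPoints(np.asarray(uv,float).reshape(-1,1,2),K,np.array([k1,0,0,0,0.])).reshape(-1,2)
    return np.c_[p,np.ones(len(p))]
def toplane(cal,uv,z):
    d=rays(cal,uv)@cal["R"]; c=-cal["R"].T@cal["t"]
    return c+d*((z-c[2])/d[:,2])[:,None]
def lidmask(bgr):
    b=cv2.GaussianBlur(bgr,(3,3),0).astype(int)
    return b
def steel(bgr,gmin=132):
    b=cv2.GaussianBlur(bgr,(3,3),0).astype(int)
    m=((b[:,:,1]>=b[:,:,2]+1)&(b[:,:,1]>gmin)&(b[:,:,0]-b[:,:,1]<8)).astype(np.uint8)*255
    return cv2.morphologyEx(m,cv2.MORPH_OPEN,np.ones((3,3)))
E
python3 - <<'E'
from h import *
t=cv2.imread("pics/top0.png");s=cv2.imread("pics/scene0.png")
for u,v in((261,217),(221,140),(306,147),(221,163),(270,180),(240,205)):print("top",u,v,t[v-1:v+2,u-1:u+2].mean((0,1)))
for u,v in((263,155),(262,175),(278,215),(206,197),(250,200)):print("sc",u,v,s[v-1:v+2,u-1:u+2].mean((0,1)))
E
```

```text
top 261 217 [145.5556 144.1111 143.8889]
top 221 140 [139.     138.4444 137.6667]
top 306 147 [141.1111 140.1111 139.8889]
top 221 163 [112.1111 114.     116.5556]
top 270 180 [125.7778 124.7778 128.8889]
top 240 205 [95.5556 94.8889 96.1111]
sc 263 155 [146.1111 145.7778 141.8889]
sc 262 175 [81.6667 82.4444 81.2222]
sc 278 215 [144.5556 144.     140.2222]
sc 206 197 [153.     152.2222 148.3333]
sc 250 200 [128.1111 127.3333 128.7778]
```

```bash
cat >> h.py <<'E'
def lids(bgr,roi):
    b=cv2.GaussianBlur(bgr,(3,3),0).astype(int)
    ex=b[:,:,1]-b[:,:,2]
    m=((b.mean(2)>131)&(b.max(2)-b.min(2)<14)&(ex>-3)).astype(np.uint8)*255
    z=np.zeros_like(m);x0,y0,x1,y1=roi;z[y0:y1,x0:x1]=m[y0:y1,x0:x1]
    z=cv2.morphologyEx(z,cv2.MORPH_OPEN,np.ones((5,5)))
    z=cv2.morphologyEx(z,cv2.MORPH_CLOSE,np.ones((5,5)))
    cs,_=cv2.findContours(z,cv2.RETR_EXTERNAL,cv2.CHAIN_APPROX_NONE)
    return z,[c for c in cs if cv2.contourArea(c)>500]
def fit(cal,c,z):
    P=toplane(cal,c.reshape(-1,2),z)[:,:2]
    (cx,cy),(w,h),a=cv2.minAreaRect((P*1000).astype(np.float32))
    a=(a+45)%90-45
    return cx,cy,w,h,a
E
python3 - <<'E'
from h import *
for n,roi in(("top",(165,115,365,285)),("scene",(150,130,340,260))):
    im=cv2.imread(f"pics/{n}0.png");cal=eyes.get_calibration(n)
    m,cs=lids(im,roi)
    o=im.copy();cv2.drawContours(o,cs,-1,(0,0,255),1)
    x0,y0,x1,y1=roi;cv2.imwrite(f"pics/{n}_m.png",cv2.resize(o[y0:y1,x0:x1],None,fx=3,fy=3,interpolation=cv2.INTER_NEAREST))
    for c in cs:
        M=cv2.moments(c);print(n,M['m10']/M['m00'],M['m01']/M['m00'])
        for z in(.058,.072,.085):print("   ",z,np.array(fit(cal,c,z)))
    # upstand
    g=im.max(2)<45; g[:]=g
    z=np.zeros(g.shape,np.uint8);z[y0:y1,x0:x1]=g[y0:y1,x0:x1]
    cc,_=cv2.findContours(z,cv2.RETR_EXTERNAL,cv2.CHAIN_APPROX_NONE)
    for c in cc:
        if cv2.contourArea(c)>60:print("dark",cv2.minAreaRect(c))
E
```

```text
top 261.72905067808705 218.02498215560314
    0.058 [466.8343 -19.7304  87.6794  86.4797  20.2656]
    0.072 [465.7279 -19.2541  86.3708  85.189   20.2656]
    0.085 [464.7005 -18.8118  85.1557  83.9906  20.2655]
top 306.00308959835223 150.2838997596979
    0.058 [ 638.7324 -131.0342   81.3957   82.2421   -1.6071]
    0.072 [ 635.0604 -128.8967   80.1809   81.0146   -1.6071]
    0.085 [ 631.6508 -126.9119   79.0528   79.8748   -1.6071]
top 220.9258711374096 143.32412886259038
    0.058 [655.2948  83.6679  85.1906  83.4431  -2.4152]
    0.072 [651.3757  82.601   83.9191  82.1978  -2.4152]
    0.085 [647.7365  81.6103  82.7385  81.0413  -2.4152]
dark ((298.84844970703125, 132.53636169433594), (118.23432159423828, 10.276280403137207), 2.4540317058563232)
dark ((185.82919311523438, 127.08711242675781), (34.00908279418945, 9.513030052185059), 2.726311206817627)
scene 277.6582402508328 214.15461493239272
    0.058 [625.6763  78.9389  87.9094 107.4529  -2.0801]
    0.072 [632.7829  80.276   86.7144 105.9921  -2.0801]
    0.085 [639.3818  81.5177  85.6046 104.6357  -2.0802]
scene 206.09157769869512 195.83013048635823
    0.058 [ 640.67   -130.8422   86.3495   85.6442   -3.0864]
    0.072 [ 647.5728 -126.6532   85.1756   84.4799   -3.0863]
    0.085 [ 653.9825 -122.7634   84.0856   83.3988   -3.0863]
scene 262.4968553459119 155.68498769483182
    0.058 [458.343  -19.7029  84.63    82.4111  18.4466]
    0.072 [467.7245 -17.0248  83.4795  81.2908  18.4466]
    0.085 [476.4357 -14.5379  82.4112  80.2505  18.4466]
dark ((236.13330078125, 231.07188415527344), (173.59620666503906, 11.104978561401367), 18.886085510253906)
```

```bash
python3 -c "
import cv2,numpy as np
a=cv2.imread('pics/top_m.png');b=cv2.imread('pics/scene_m.png')
cv2.imwrite('pics/mm.png',np.vstack([cv2.resize(a,(600,300) ) if 0 else a[:300,:570],b[:290,:570]]))"
```

```text
(no output)
```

View pics/mm.png

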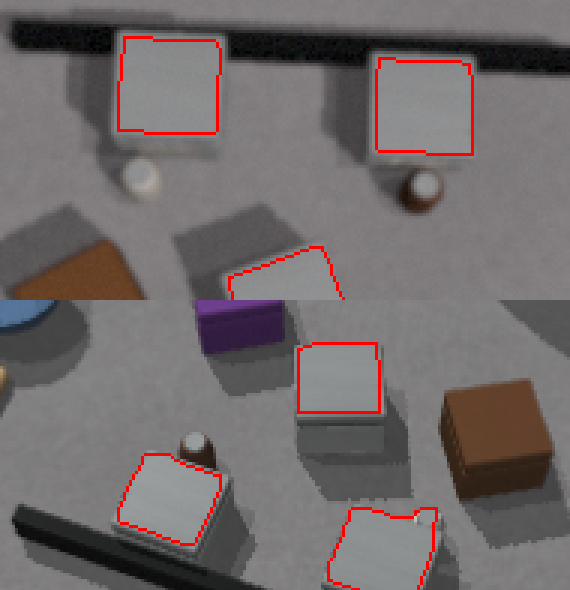

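The lids are outlined cleanly. The loose canister is at about (0.467, -0.018) with yaw +20°, tall at (0.648, 0.082), and short at (0.640, -0.131). Next I'll check the upstand line, the pots and the decoys.

Run:
```python
from h import *
im=cv2.imread("pics/top0.png");cal=eyes.get_calibration("top")
hsv=cv2.cvtColor(im,cv2.COLOR_BGR2HSV)
dark=im.max(2)<60
near=[];far=[]
for u in list(range(245,285,2))+list(range(326,352,2))+list(range(175,200,2)):
    v=np.where(dark[110:150,u])[0]+110
    if len(v)>3: far.append((u,v[0]-.5));near.append((u,v[-1]+.5))
for n,p,z in(("far top edge",far,.036),("near bottom edge",near,0)):
    P=toplane(cal,p,z)[:,:2]; k=np.polyfit(P[:,1],P[:,0],1)
    print(n,"x at y=-.025:",np.polyval(k,-.025),"yaw deg",-np.degrees(np.arctan(k[0])),"res",np.std(P[:,0]-np.polyval(k,P[:,1])))
ends=[(170,127.5),(357,135)]
print("ends",toplane(cal,ends,.036))
for name,lo,hi in(("purple",(125,100,40),(160,255,255)),("brown",(3,110,40),(15,255,180))):
    m=cv2.inRange(hsv,lo,hi);m[:190]=0
    c=max(cv2.findContours(m,0,1)[0],key=cv2.contourArea);print(name,np.array(fit(cal,c,.072)), cv2.contourArea(c))
print("salt top",toplane(cal,[(212,172)],.055),"pepper top",toplane(cal,[(306,177)],.055))
t=np.array([.648,.0815]);s=np.array([.6393,-.131])
m=(t+s)/2;d=t-s;print("mid",m,"gap",np.linalg.norm(d)-.09,"row yaw",np.degrees(np.arctan2(-d[0],d[1])))
```

```text
far top edge x at y=-.025: 0.7104984316271544 yaw deg -2.4034503106215763 res 0.0008011328795624107
near bottom edge x at y=-.025: 0.6933916504887674 yaw deg -2.271157623742434 res 0.0013610672245189751
ends [[ 0.7028  0.2178  0.036 ]
 [ 0.6857 -0.2688  0.036 ]]
purple [ 378.0934 -158.2752   90.4999   92.697    30.8214] 1409.0
brown [463.5611 144.5723  90.5282  88.0939  29.0583] 1312.0
salt top [[0.5818 0.1048 0.055 ]] pepper top [[ 0.57   -0.1302  0.055 ]]
mid [ 0.6437 -0.0248] gap 0.12267801955068139 row yaw -2.344447299883693
```

The measurements agree. The gap is 122.7 mm, row yaw is -2.35°, and the target centre is about (0.6455, -0.025). The upstand length comes out at 487 mm, with rough ends.

The plan is to square the hand to the row and push with both fingers, slightly right of centre. The left finger then touches first and turns the canister flush before it slides straight in.

Call:
arm_command([
  [0.04,[0,0,0],-7.2],
  [0.04,[0,0,0],-7.2],
  [0.04,[0,0,0],-7.2],
  [0.04,[-0.0114,-0.0496,0],0],
  [0.04,[-0.0114,-0.0496,0],0],
  [0.04,[-0.0114,-0.0496,0],0],
  [0.04,[-0.0114,-0.0496,0],0],
  [0.04,[-0.0114,-0.0496,0],0],
  [0.04,[-0.0114,-0.0496,0],0],
  [0.04,[-0.0114,-0.0496,0],0],
  [0.04,[-0.0114,-0.0496,0],0],
  [0.04,[-0.0114,-0.0496,0],0],
  [0.04,[-0.0114,-0.0496,0],0],
  [0.04,[-0.0114,-0.0496,0],0],
  [0.04,[-0.0114,-0.0496,0],0],
  [0.04,[0,0,0],0],
  [0.04,[0,0,0],0],
])

```text
time: 2.22
position: [0.3657, -0.0282, 0.248]
ee_rot: [-0.0, 0.02, 1.0, 0.0]
force: [-0.1, 0.2, -0.1]
grip_width: 0.0398
```

Run:
```python
from h import *
f=eyes.grab_frame("wrist")[:,:,::-1];cv2.imwrite("pics/w1.png",f)
s=r.observe();print(s["position"],s["ee_rot"],s["joint_positions"])
```

```text
[ 0.3657 -0.0276  0.2481] [-0.0003  0.0193  0.9998  0.0002] [-0.0798 -0.0701  2.1375  0.0004  1.0749 -1.6122]
```

View pics/w1.png

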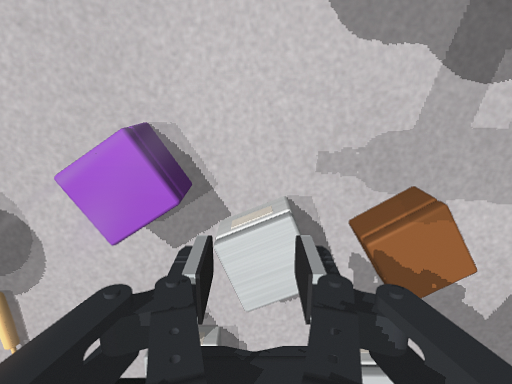

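The wrist view has the canister between the fingers at (260,260), with its near face towards the robot. Purple is at (125,185) and brown at (415,240), and both are clear of the hand. Now I descend.

Call:
arm_command([
  [0.04,[0,-0.001,0.05],0],
  [0.04,[0,0,0.05],0],
  [0.04,[0,0,0.05],0],
  [0.04,[0,0,0.04],0],
  [0.04,[0,0,0.028],0],
  [0.04,[0,0,0],0],
  [0.04,[0,0,0],0],
])

```text
time: 3.15
position: [0.3664, -0.0286, 0.031]
ee_rot: [0.0, 0.019, 1.0, 0.0]
force: [-0.2, 0.2, -0.6]
grip_width: 0.0398
```

Run:
```python
from h import *
s=r.observe();print(s["position"],s["force"])
a=eyes.grab_frame("top")[150:290,180:380,::-1];cv2.imwrite("pics/t2.png",cv2.resize(a,None,fx=3.5,fy=3.5))
```

```text
[ 0.3664 -0.0286  0.031 ] [-0.2386  0.1972 -0.58  ]
```

View pics/t2.png

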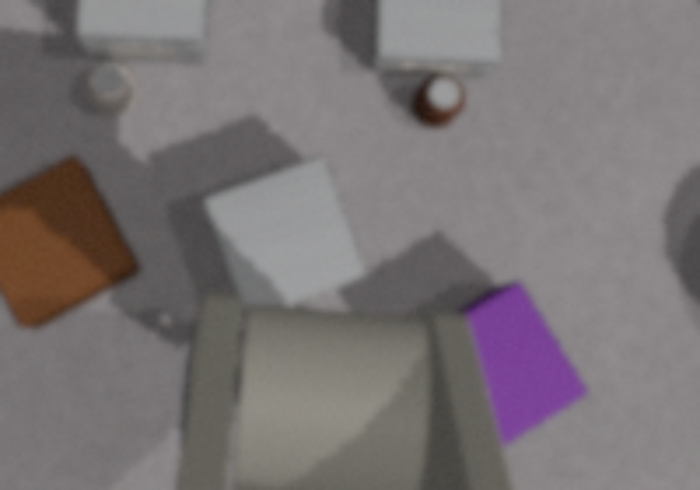

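The arm's wrist hides the hand at (330,400), but nothing has been disturbed and the force is zero. I'll start the push.

Call:
arm_command([
  [0.04,[-0.006,0,0],0],
  [0.04,[-0.006,0,0],0],
  [0.04,[-0.006,0,0],0],
  [0.04,[-0.006,0,0],0],
  [0.04,[-0.005,0,0],0],
  [0.04,[-0.004,0,0],0],
  [0.04,[-0.005,0,0],0],
  [0.04,[-0.005,0,0],0],
  [0.04,[-0.005,0,0],0],
  [0.04,[-0.005,0,0],0],
  [0.04,[-0.005,0,0],0],
  [0.04,[-0.005,0,0],0],
  [0.04,[-0.005,0,0],0],
  [0.04,[-0.005,0,0],0],
  [0.04,[0,0,0],0],
])

```text
time: 5.08
position: [0.4402, -0.0323, 0.0304]
ee_rot: [0.001, 0.019, 1.0, -0.0]
force: [0.0, 0.2, -0.6]
grip_width: 0.0403
```

Run:
```python
from h import *
s=r.observe();print(s["position"],s["force"])
a=eyes.grab_frame("top")[:,:,::-1];cv2.imwrite("pics/t3f.png",a);cv2.imwrite("pics/t3.png",cv2.resize(a[130:270,180:380],None,fx=3.5,fy=3.5))
a=eyes.grab_frame("scene")[:,:,::-1];cv2.imwrite("pics/s3f.png",a);cv2.imwrite("pics/s3.png",cv2.resize(a[110:260,150:350],None,fx=3.5,fy=3.5))
```

```text
[ 0.4402 -0.0323  0.0304] [ 0.0089  0.2207 -0.6481]
```

View pics/t3.png

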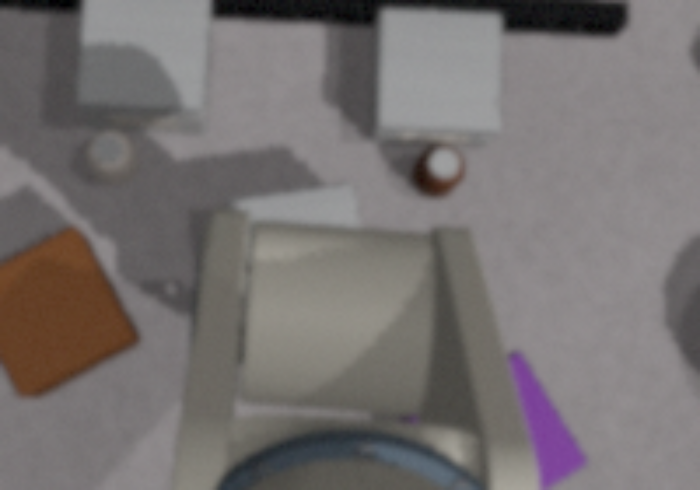

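View pics/s3.png

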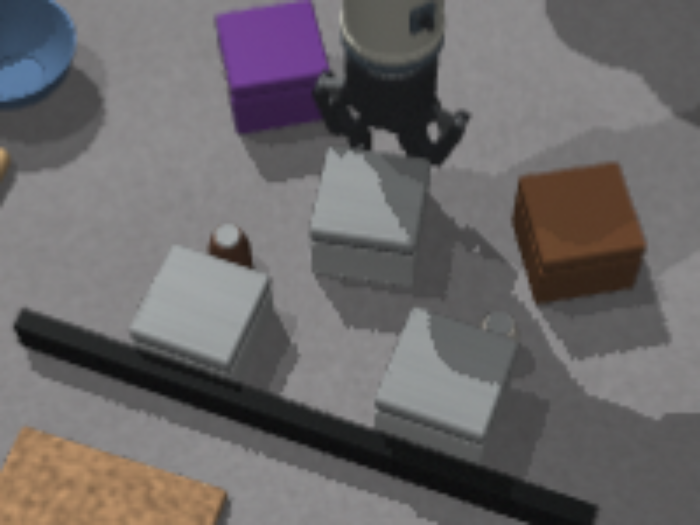

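In the scene view the canister has turned part-way. Its far lid edge runs from (312,236) to (417,247) in the zoom, and the right corner is at (430,165). I'll convert these points.

```bash
cat >> h.py <<'E'
def tgt(p): # row frame relative to target
    d=np.asarray(p)[...,:2]-[.6455,-.025]; a=np.radians(-2.35)
    return np.stack([d[...,0]*np.cos(a)+d[...,1]*np.sin(a),-d[...,0]*np.sin(a)+d[...,1]*np.cos(a)],-1)*1000
E
python3 - <<'E'
from h import *
cal=eyes.get_calibration("scene")
P=toplane(cal,[(150+u/3.5,110+v/3.5) for u,v in((312,236),(417,247),(430,165))],.072)
print(P); d=P[1]-P[0]; print("yaw",np.degrees(np.arctan2(-d[0],d[1])),np.linalg.norm(d),np.linalg.norm(P[2]-P[1]))
c=(P[0]+P[1])/2; print("centre est", tgt((P[0]+P[2])/2))
print("tcp",tgt(r.observe()["position"]))
cal=eyes.get_calibration("top")
P=toplane(cal,[(180+u/3.5,130+v/3.5) for u,v in((238,203),(352,186))],.072)
d=P[0]-P[1];print("top",P,np.degrees(np.arctan2(-d[0],d[1])),np.linalg.norm(d))
E
```

```text
[[ 0.563  -0.0578  0.072 ]
 [ 0.546   0.0276  0.072 ]
 [ 0.4644  0.014   0.072 ]]
yaw 11.312170025000883 0.08707979087342733 0.08267230966240818
centre est [-131.7844   -2.3154]
tcp [-205.19    -15.7063]
top [[ 0.539   0.0147  0.072 ]
 [ 0.5513 -0.0649  0.072 ]] 8.801719791560595 0.08058913918677987
```

The canister's yaw is about 10–11°, which is 12.5° from the row, and its lateral error is only about -2 mm. I'll shift the hand left for more leverage and carry on.

Call:
arm_command([
  [0.04,[0.008,0,0],0],
  [0.04,[0,0.009,0],0],
  [0.04,[-0.006,0,0],0],
  [0.04,[-0.004,0,0],0],
  [0.04,[-0.005,0,0],0],
  [0.04,[-0.005,0,0],0],
  [0.04,[-0.005,0,0],0],
  [0.04,[-0.005,0,0],0],
  [0.04,[-0.005,0,0],0],
  [0.04,[-0.004,0,0],0],
  [0.04,[0,0,0],0],
])

```text
time: 6.55
position: [0.471, -0.0244, 0.0304]
ee_rot: [0.001, 0.019, 1.0, -0.0]
force: [-0.4, 0.0, -0.9]
grip_width: 0.0398
```

Run:
```python
from h import *
s=r.observe();print(s["position"],s["force"])
a=eyes.grab_frame("top")[:,:,::-1];cv2.imwrite("pics/t4f.png",a);cv2.imwrite("pics/t4.png",cv2.resize(a[110:250,180:380],None,fx=3.5,fy=3.5))
a=eyes.grab_frame("scene")[:,:,::-1];cv2.imwrite("pics/s4f.png",a);cv2.imwrite("pics/s4.png",cv2.resize(a[130:250,180:320],None,fx=5,fy=5,interpolation=cv2.INTER_CUBIC))
```

```text
[ 0.471  -0.0244  0.0304] [-0.4025  0.0151 -0.8626]
```

View pics/t4.png

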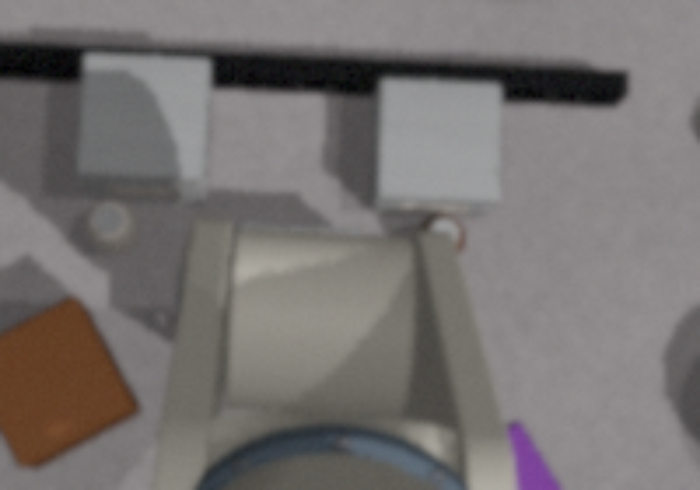

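View pics/s4.png

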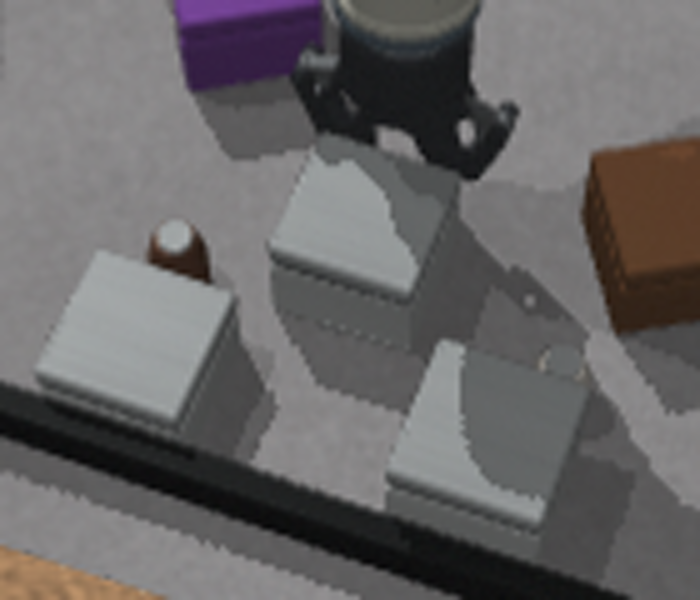

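The scene zoom shows lid corners at (268,243), (412,296), (460,180) and (325,135), so the canister is nearly parallel with its neighbours.

Run:
```python
from h import *
cal=eyes.get_calibration("scene")
def q(pts,z,n):
    P=toplane(cal,[(180+u/5,130+v/5) for u,v in pts],z); T=tgt(P)
    d=T[1]-T[0];e=T[2]-T[3]
    print(n,"centre",T.mean(0),"relyaw far",np.degrees(np.arctan2(-d[0],d[1])),"near",np.degrees(np.arctan2(-e[0],e[1])),np.linalg.norm(d),np.linalg.norm(T[2]-T[1]))
q(((268,243),(412,296),(460,180),(325,135)),.072,"out")
q(((37,372),(180,422),(237,295),(103,250)),.058,"short")
q(((387,476),(542,527),(592,387),(445,340)),.085,"tall")
print("tcp",tgt(r.observe()["position"]))
```

```text
out centre [-111.2478   -4.0389] relyaw far -2.50849497928556 near -1.2104725848707607 89.84092557465054 84.06080754330978
short centre [  2.5356 -99.4135] relyaw far -0.3169592817926304 near -0.3492166846793825 87.9995346814735 86.81510661377644
tall centre [  3.7063 111.6933] relyaw far 0.5555378237045832 near 0.4331956674209958 87.03358060300953 89.02080267193618
tcp [-174.3284   -6.5763]
```

My hand-picked corners and the mask differ by a few mm sideways because the mask trimmed the shaded rims. I'll measure the lid edges in the clean first top picture more carefully with gradients.

Run:
```python
from h import *
im=cv2.imread("pics/top0.png");cal=eyes.get_calibration("top")
g=cv2.GaussianBlur(im,(1,3),0).astype(float)
for nm,z,rows in(("tall",.085,(135,148)),("short",.058,(140,154))):
    us=(190,252) if nm=="tall" else (275,340)
    seg=g[rows[0]:rows[1],us[0]:us[1]].mean(0)
    print(nm,"G",np.round(seg[:,1]).astype(int).tolist())
    print("   g-r",np.round(seg[:,1]-seg[:,2]).astype(int).tolist())
cv2.imwrite("pics/z0.png",cv2.resize(im[118:188,190:345],None,fx=5,fy=5,interpolation=cv2.INTER_NEAREST))
```

```text
tall G [87, 86, 83, 76, 71, 70, 70, 70, 69, 69, 69, 72, 87, 113, 132, 139, 139, 141, 140, 140, 140, 140, 140, 140, 139, 140, 140, 140, 139, 140, 139, 140, 139, 139, 139, 140, 139, 139, 139, 140, 139, 139, 139, 139, 139, 139, 140, 139, 133, 122, 116, 118, 120, 120, 121, 120, 121, 121, 121, 120, 119, 118]
   g-r [-3, -3, -3, -3, -3, -3, -3, -3, -3, -3, -3, -3, 0, 0, 1, 1, 1, 1, 0, 1, 1, 1, 1, 1, 0, 0, 1, 1, 1, 0, 0, 1, 0, 0, 0, 1, 1, 1, 1, 0, 1, 1, 1, 0, 1, 0, 1, 0, 0, 0, -2, -4, -4, -4, -4, -4, -4, -4, -4, -4, -4, -4]
short G [86, 81, 74, 70, 69, 69, 68, 69, 69, 69, 68, 67, 78, 104, 128, 139, 141, 141, 142, 141, 141, 141, 141, 141, 141, 142, 141, 141, 142, 141, 141, 141, 141, 141, 141, 141, 141, 141, 141, 141, 141, 141, 141, 142, 142, 141, 141, 134, 123, 120, 120, 120, 120, 120, 121, 121, 121, 121, 122, 122, 121, 121, 121, 121, 120]
   g-r [-3, -3, -3, -3, -2, -2, -3, -3, -3, -3, -2, -2, 0, 1, 1, 1, 1, 1, 1, 1, 0, 1, 0, 0, 1, 1, 0, 0, 1, 0, 1, 1, 0, 0, 0, 1, 0, 0, 0, 1, 1, 1, 1, 0, 1, 0, 1, 0, -2, -3, -4, -5, -4, -5, -4, -4, -4, -4, -4, -4, -4, -4, -4, -4, -4]
```

View pics/z0.png

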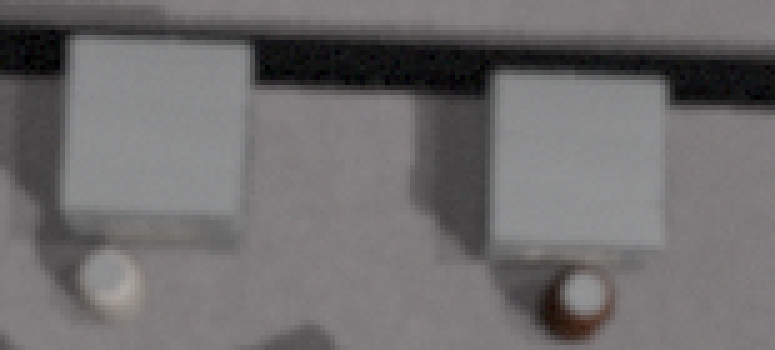

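Run:
```python
from h import *
cal=eyes.get_calibration("top")
T=toplane(cal,[(202.7,141),(239.2,141)],.085);S=toplane(cal,[(288,146.5),(322.8,146.5)],.058)
a,b=tgt(T),tgt(S);print(a,b,"widths",a[0,1]-a[1,1],b[0,1]-b[1,1]);print("mid of centres",(a[:,1].mean()+b[:,1].mean())/2, "ctrs",a[:,1].mean(),b[:,1].mean())
print("camera",-cal["R"].T@cal["t"])
c2=eyes.get_calibration("scene");print(-c2["R"].T@c2["t"])
```

```text
[[  1.352  151.3192]
 [  5.5294  62.0371]] [[   4.6635  -60.6811]
 [   8.7999 -148.8081]] widths 89.28209522424655 88.12704075012272
mid of centres 0.9667913293846127 ctrs 106.67816488195383 -104.74458222318461
camera [0.3927 0.0122 0.996 ]
[1.1484 0.1773 1.0878]
```

The top view puts the middle of the gap at +1 mm of my target, while the scene view suggests the canister is several mm to the right. I'll back the hand off so the top camera can see the canister, then measure it properly. There is plenty of time.

Call:
arm_command([
  [0.04,[0.01,0,0],0],
  [0.04,[0.035,0,0],0],
  [0.04,[0.035,0,0],0],
  [0.04,[0.02,0,0],0],
  [0.04,[0,0,0],0],
])

```text
time: 7.28
position: [0.3687, -0.0204, 0.0304]
ee_rot: [-0.001, 0.019, 1.0, 0.0]
force: [0.3, 0.1, 0.6]
grip_width: 0.0399
```

Run:
```python
from h import *
s=r.observe();print(s["position"],s["force"])
a=eyes.grab_frame("top")[:,:,::-1];cv2.imwrite("pics/t5f.png",a);cv2.imwrite("pics/t5.png",cv2.resize(a[115:225,190:345],None,fx=5,fy=5,interpolation=cv2.INTER_CUBIC))
a=eyes.grab_frame("scene")[:,:,::-1];cv2.imwrite("pics/s5f.png",a);cv2.imwrite("pics/s5.png",cv2.resize(a[130:250,180:320],None,fx=5,fy=5,interpolation=cv2.INTER_CUBIC))
```

```text
[ 0.3687 -0.0204  0.0304] [0.3314 0.0682 0.5819]
```

View pics/t5.png

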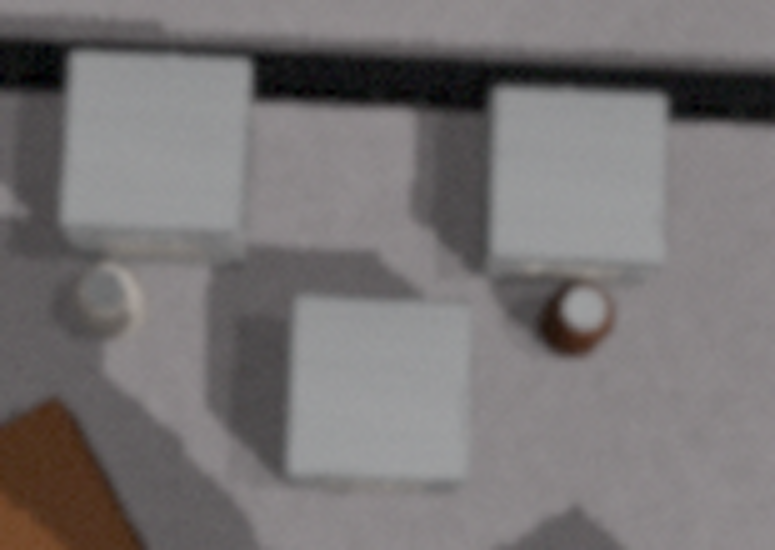

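View pics/s5.png

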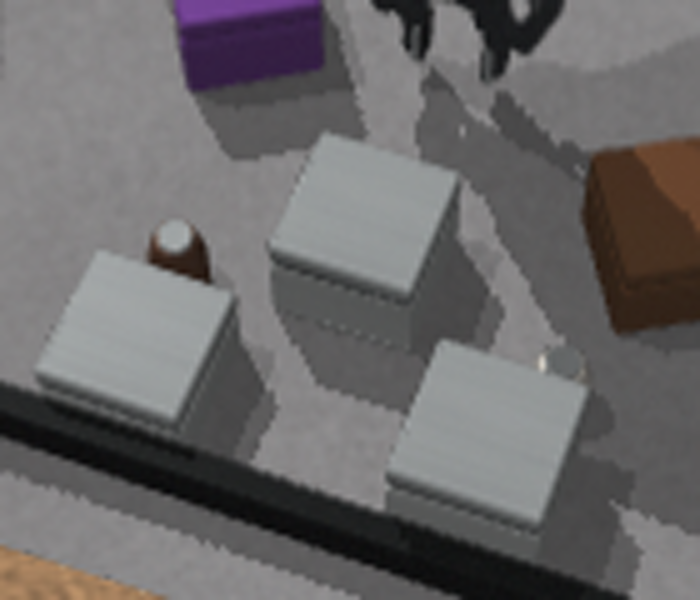

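The view is now clear. The out lid spans about (290–470, 298–475) in the zoom, nearly parallel with the row, with its centre to the right of the gap's middle at (368,…). I'll fit its edges.

```bash
cat >> h.py <<'E'
def edges(im,rows,ul,ur):
    "sub-pixel left/right lid edge per row: left half-level, right by half-level"
    g=cv2.GaussianBlur(im,(3,3),0).astype(float)[:,:,1]
    L=[];R=[]
    for v in range(*rows):
        p=g[v]; lid=np.median(p[ul+8:ur-8])
        for lst,(a,b),bg,sg in((L,(ul-6,ul+7),np.median(p[ul-6:ul-3]),1),(R,(ur-6,ur+7),np.median(p[ur+4:ur+7]),-1)):
            h=(lid+bg)/2; idx=range(a,b)
            for u in (idx if sg>0 else reversed(idx)):
                x,y=(p[u],p[u+1]) if sg>0 else (p[u],p[u-1])
                if x<h<=y:
                    lst.append((u+sg*(h-x)/(y-x),v));break
    return np.array(L),np.array(R)
def lidfit(im,cal,rows,ul,ur,z):
    L,R=edges(im,rows,ul,ur)
    o=[]
    for E in(L,R):
        T=tgt(toplane(cal,E,z)); k=np.polyfit(T[:,0],T[:,1],1); ok=abs(T[:,1]-np.polyval(k,T[:,0]))<3
        k=np.polyfit(T[ok,0],T[ok,1],1); o.append((np.polyval(k,T[:,0].mean()),np.degrees(np.arctan(k[0])),T[:,0].mean(),len(T)))
    o=np.array(o);print("centre lat %.1f width %.1f yawL %.1f yawR %.1f n"%(o[:,0].mean(),o[0,0]-o[1,0],o[0,1],o[1,1]),o[:,3],"x",o[:,2])
E
python3 - <<'E'
from h import *
cal=eyes.get_calibration("top")
i0=cv2.imread("pics/top0.png");i5=cv2.imread("pics/t5f.png")
for i in(i0,i5):
    lidfit(i,cal,(134,156),203,239,.085);lidfit(i,cal,(138,164),288,323,.058)
lidfit(i5,cal,(178,207),248,284,.072)
# x extents of out: top/bottom profile
g=i5[160:222,252:280,1].mean(1);print(np.round(g).astype(int).tolist())
E
```

```text
centre lat 108.1 width 86.5 yawL 0.2 yawR -2.7 n [22. 22.] x [-7.4662 -3.4305]
centre lat -104.1 width 86.3 yawL 0.1 yawR -1.8 n [26. 26.] x [-5.6717 -1.6368]
centre lat 108.2 width 86.5 yawL 0.1 yawR -2.9 n [22. 22.] x [-7.4668 -3.4341]
centre lat -104.1 width 86.4 yawL 0.1 yawR -1.9 n [26. 26.] x [-5.6726 -1.6347]
centre lat -7.5 width 86.9 yawL 0.5 yawR -0.9 n [29. 29.] x [-117.9073 -114.0316]
[124, 127, 128, 128, 124, 117, 112, 111, 109, 107, 105, 104, 104, 105, 115, 133, 144, 148, 147, 148, 149, 150, 150, 151, 151, 152, 151, 151, 151, 152, 152, 153, 153, 154, 154, 155, 155, 156, 155, 155, 155, 155, 154, 155, 156, 155, 155, 155, 154, 149, 136, 124, 121, 124, 130, 134, 134, 133, 133, 133, 133, 133]
```

All three lids fitted consistently, and the row canisters have not moved. The gap's middle is at +2.0 mm and the canister at -7.5 mm, square to the row within 1°, with about 115 mm to go. I'll push slightly diagonally, about 5° left, so it drifts 9–10 mm to the left.

Call:
arm_command([
  [0.05,[-0.03,0,0],0],
  [0.05,[-0.035,0,0],0],
  [0.05,[-0.025,0,0],0],
  [0.05,[-0.006,0,0],0],
  [0.05,[-0.004,0,0],0],
  [0.05,[-0.004,0,0],0],
  [0.05,[-0.005,0.0005,0],0],
  [0.05,[-0.005,0.0005,0],0],
  [0.05,[-0.005,0.0005,0],0],
  [0.05,[-0.005,0.0005,0],0],
  [0.05,[-0.005,0.0005,0],0],
  [0.05,[-0.005,0.0005,0],0],
  [0.05,[-0.005,0.0005,0],0],
  [0.05,[-0.005,0.0005,0],0],
  [0.05,[-0.005,0.0005,0],0],
  [0.05,[-0.005,0.0005,0],0],
  [0.05,[0,0,0],0],
])

```text
time: 9.5
position: [0.5253, -0.0214, 0.0304]
ee_rot: [0.001, 0.019, 1.0, -0.0]
force: [-0.4, 1.0, -0.2]
grip_width: 0.0496
```

Run:
```python
from h import *
s=r.observe();print(s["position"],s["force"],tgt(s["position"]))
a=eyes.grab_frame("scene")[:,:,::-1];cv2.imwrite("pics/s6f.png",a);cv2.imwrite("pics/s6.png",cv2.resize(a[130:250,180:320],None,fx=5,fy=5,interpolation=cv2.INTER_CUBIC))
```

```text
[ 0.5253 -0.0214  0.0304] [-0.3549  0.9821 -0.2316] [-120.2384   -1.3619]
```

View pics/s6.png

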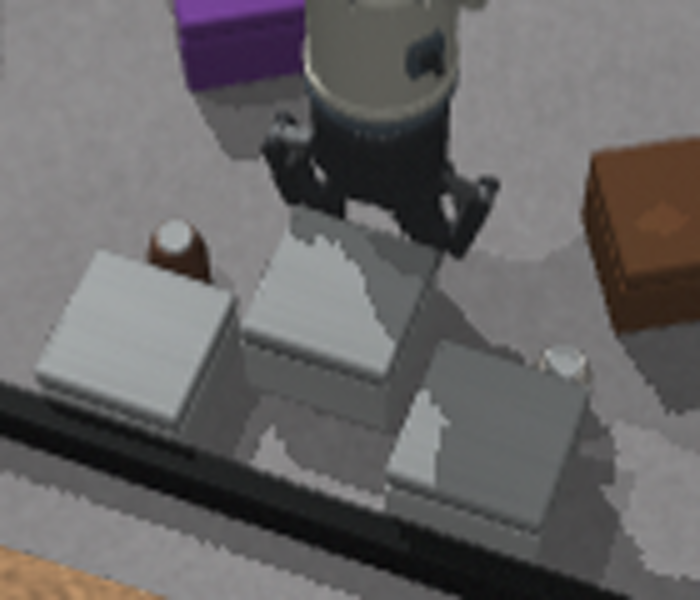

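```bash
cat >> h.py <<'E'
def q(pts,z,n):
    P=toplane(eyes.get_calibration("scene"),[(180+u/5,130+v/5) for u,v in pts],z); T=tgt(P)
    d=T[1]-T[0];e=T[2]-T[3]
    print(n,"centre",T.mean(0),"far edge",T[:2].mean(0),"relyaw far %.1f near %.1f"%(np.degrees(np.arctan2(-d[0],d[1])),np.degrees(np.arctan2(-e[0],e[1]))),np.linalg.norm(d),np.linalg.norm(T[2]-T[1]))
E
python3 - <<'E'
from h import *
q(((268,243),(412,296),(460,180),(325,135)),.072,"out before")
q(((243,330),(385,378),(441,250),(293,208)),.072,"out")
q(((37,372),(180,422),(237,295),(103,250)),.058,"short")
q(((387,476),(542,527),(592,387),(445,340)),.085,"tall")
E
```

```text
out before centre [-111.2478   -4.0389] far edge [-69.7482  -4.765 ] relyaw far -2.5 near -1.2 89.84092557465054 84.06080754330978
out centre [-56.9871   0.7666] far edge [-13.2221   1.3906] relyaw far -0.3 near 2.2 85.38180269727052 89.49449979108985
short centre [  2.5356 -99.4135] far edge [ 45.9447 -99.4966] relyaw far -0.3 near -0.3 87.9995346814735 86.81510661377644
tall centre [  3.7063 111.6933] far edge [ 48.2658 111.4897] relyaw far 0.6 near 0.4 87.03358060300953 89.02080267193618
```

The canister follows without slipping. It has about 57 mm and 5 mm left to go, so I continue in the same direction.

Call:
arm_command([
  [0.05,[-0.005,0.0005,0],0],
  [0.05,[-0.005,0.0005,0],0],
  [0.05,[-0.005,0.0005,0],0],
  [0.05,[-0.005,0.0005,0],0],
  [0.05,[-0.005,0.0005,0],0],
  [0.05,[-0.005,0.0005,0],0],
  [0.05,[-0.005,0.0005,0],0],
  [0.05,[-0.005,0.0005,0],0],
  [0.05,[-0.004,0.0004,0],0],
  [0.05,[0,0,0],0],
])

```text
time: 10.8
position: [0.5695, -0.0187, 0.0304]
ee_rot: [0.001, 0.019, 1.0, 0.0]
force: [0.6, -0.6, -0.7]
grip_width: 0.0501
```

Run:
```python
from h import *
s=r.observe();print(s["position"],s["force"],tgt(s["position"]))
a=eyes.grab_frame("scene")[:,:,::-1];cv2.imwrite("pics/s7f.png",a);cv2.imwrite("pics/s7.png",cv2.resize(a[130:250,180:320],None,fx=5,fy=5,interpolation=cv2.INTER_CUBIC))
```

```text
[ 0.5695 -0.0187  0.0304] [ 0.6063 -0.6178 -0.6661] [-76.1796   3.1439]
```

View pics/s7.png

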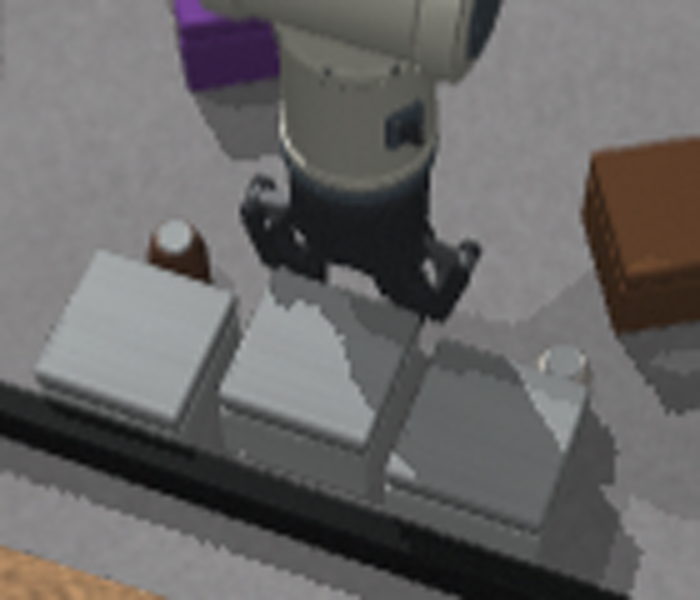

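Run:
```python
from h import *
q(((219,401),(366,449),(422,320),(270,275)),.072,"out")
```

```text
out centre [-10.697    5.7912] far edge [32.2361  6.4762] relyaw far 0.7 near 1.8 86.28035601636981 86.76914443529728
```

It is now centred: 5.8 mm against a gap middle of 6.1 mm in the same view. About 13–15 mm remain, which I'll push straight, slowly, watching the force.

Call:
arm_command([
  [0.05,[-0.004,0,0],0],
  [0.05,[-0.003,0,0],0],
  [0.05,[-0.002,0,0],0],
  [0.05,[-0.001,0,0],0],
  [0.05,[-0.001,0,0],0],
  [0.05,[0,0,0],0],
])

```text
time: 11.6
position: [0.5797, -0.0192, 0.0303]
ee_rot: [0.0, 0.019, 1.0, -0.0]
force: [-3.3, 0.7, 0.4]
grip_width: 0.0498
```

Call:
arm_command([
  [0.05,[-0.001,0,0],0],
  [0.05,[-0.001,0,0],0],
])

```text
time: 11.85
position: [0.5817, -0.0193, 0.0303]
ee_rot: [0.0, 0.019, 1.0, 0.0]
force: [-4.5, -0.1, 0.4]
grip_width: 0.0499
```

Call:
arm_command([
  [0.05,[-0.001,0,0],0],
])

```text
time: 11.98
position: [0.5827, -0.0193, 0.0303]
ee_rot: [0.0, 0.019, 1.0, -0.0]
force: [-4.0, -0.3, 0.2]
grip_width: 0.0499
```

Call:
arm_command([
  [0.05,[-0.001,0,0],0],
])

```text
time: 12.1
position: [0.5837, -0.0194, 0.0303]
ee_rot: [0.0, 0.019, 1.0, -0.0]
force: [-4.9, 0.7, -0.0]
grip_width: 0.05
```

Only sliding friction of about 4 N so far. I'll carry on in 1 mm steps until the upstand answers.

Call:
arm_command([
  [0.05,[-0.001,0,0],0],
])

```text
time: 12.22
position: [0.5847, -0.0194, 0.0303]
ee_rot: [0.0, 0.019, 1.0, -0.0]
force: [-3.8, 1.4, -0.3]
grip_width: 0.05
```

Call:
arm_command([
  [0.05,[-0.001,0,0],0],
])

```text
time: 12.35
position: [0.5856, -0.0194, 0.0303]
ee_rot: [0.0, 0.019, 1.0, 0.0]
force: [-3.6, -0.0, -0.1]
grip_width: 0.05
```

Call:
arm_command([
  [0.05,[-0.0005,0,0],0],
])

```text
time: 12.48
position: [0.5862, -0.0194, 0.0303]
ee_rot: [0.0, 0.019, 1.0, -0.0]
force: [-3.5, -1.1, -0.4]
grip_width: 0.05
```

Call:
arm_command([
  [0.05,[-0.0005,0,0],0],
])

```text
time: 12.6
position: [0.5866, -0.0195, 0.0303]
ee_rot: [-0.0, 0.019, 1.0, -0.0]
force: [-4.3, -0.2, 1.4]
grip_width: 0.0505
```

Call:
arm_command([
  [0.05,[-0.0005,0,0],0],
])

```text
time: 12.72
position: [0.5871, -0.0195, 0.0303]
ee_rot: [-0.0, 0.019, 1.0, -0.0]
force: [-3.5, -1.5, -0.3]
grip_width: 0.0505
```

Call:
arm_command([
  [0.05,[-0.0005,0,0],0],
])

```text
time: 12.85
position: [0.5876, -0.0195, 0.0303]
ee_rot: [-0.0, 0.019, 1.0, -0.0]
force: [-4.6, 1.4, 0.6]
grip_width: 0.05
```

Call:
arm_command([
  [0.05,[-0.0005,0,0],0],
])

```text
time: 12.98
position: [0.5876, -0.0195, 0.0302]
ee_rot: [-0.001, 0.019, 1.0, 0.0]
force: [-6.2, -0.2, 3.6]
grip_width: 0.0498
```

Run:
```python
from h import *
s=r.observe();print(s["position"],s["force"],tgt(s["position"]))
a=eyes.grab_frame("scene")[:,:,::-1];cv2.imwrite("pics/s8f.png",a);cv2.imwrite("pics/s8.png",cv2.resize(a[130:250,180:320],None,fx=5,fy=5,interpolation=cv2.INTER_CUBIC))
```

```text
[ 0.5876 -0.0195  0.0302] [-6.2406 -0.1624  3.6155] [-58.1215   3.121 ]
```

View pics/s8.png

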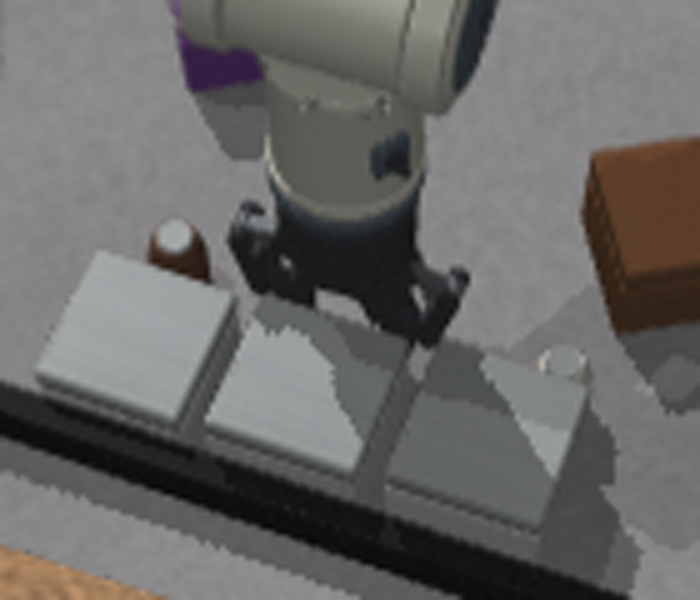

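The TCP has stopped advancing and the force is climbing, so the canister has met the upstand. I'll press a little more to seat its back flat.

Call:
arm_command([
  [0.05,[-0.0005,0,0],0],
  [0.05,[0,0,0],0],
])

```text
time: 13.28
position: [0.5875, -0.0195, 0.0302]
ee_rot: [-0.001, 0.019, 1.0, 0.0]
force: [-6.9, 0.4, 2.8]
grip_width: 0.05
```

Call:
arm_command([
  [0.05,[-0.0005,0,0],0],
  [0.05,[0,0,0],0],
])

```text
time: 13.52
position: [0.5875, -0.0194, 0.03]
ee_rot: [-0.002, 0.019, 1.0, 0.0]
force: [-8.8, 1.9, 4.0]
grip_width: 0.0499
```

Run:
```python
from h import *
q(((204,428),(354,474),(410,345),(258,300)),.072,"out")
```

```text
out centre [6.7642 5.0105] far edge [49.5469  5.4309] relyaw far 1.9 near 1.9 86.83118174131793 85.60812435120644
```

Call:
arm_command([
  [0.05,[-0.001,0,0],0],
  [0.05,[0,0,0],0],
])

```text
time: 13.78
position: [0.5876, -0.0193, 0.0298]
ee_rot: [-0.002, 0.02, 1.0, 0.0]
force: [-11.0, 1.6, 3.4]
grip_width: 0.0501
```

Call:
arm_command([
  [0.05,[-0.001,0,0],0],
  [0.05,[0,0,0],0],
  [0.05,[0,0,0],0],
])

```text
time: 14.15
position: [0.5875, -0.0193, 0.0296]
ee_rot: [-0.003, 0.02, 1.0, 0.0]
force: [-14.3, 2.3, 7.0]
grip_width: 0.0497
```

It is firmly against the stop at 14 N. I'll back straight off and look.

Call:
arm_command([
  [0.05,[0.002,0,0],0],
  [0.05,[0.003,0,0],0],
  [0.05,[0.01,0,0],0],
  [0.05,[0.03,0,0],0],
  [0.05,[0.04,0,0],0],
  [0.05,[0.05,0,0],0],
  [0.05,[0.05,0,0],0],
  [0.05,[0.03,0,0],0],
  [0.05,[0,0,0],0],
])

```text
time: 15.28
position: [0.3738, -0.0112, 0.0304]
ee_rot: [-0.001, 0.019, 1.0, -0.0]
force: [0.3, 0.6, -0.6]
grip_width: 0.0497
```

Run:
```python
from h import *
s=r.observe();print(s["position"],s["force"])
cal=eyes.get_calibration("top")
i=eyes.grab_frame("top")[:,:,::-1].copy();cv2.imwrite("pics/t9f.png",i);cv2.imwrite("pics/t9.png",cv2.resize(i[115:225,190:345],None,fx=5,fy=5,interpolation=cv2.INTER_CUBIC))
a=eyes.grab_frame("scene")[:,:,::-1];cv2.imwrite("pics/s9f.png",a);cv2.imwrite("pics/s9.png",cv2.resize(a[130:250,180:320],None,fx=5,fy=5,interpolation=cv2.INTER_CUBIC))
lidfit(i,cal,(134,156),203,239,.085);lidfit(i,cal,(138,164),288,323,.058)
```

```text
[ 0.3738 -0.0112  0.0304] [ 0.2726  0.6177 -0.6257]
centre lat 106.8 width 89.2 yawL 0.1 yawR -0.8 n [22. 22.] x [-7.4664 -3.3047]
centre lat -104.3 width 86.1 yawL -0.5 yawR -1.9 n [26. 26.] x [-5.657  -1.6351]
```

View pics/t9.png

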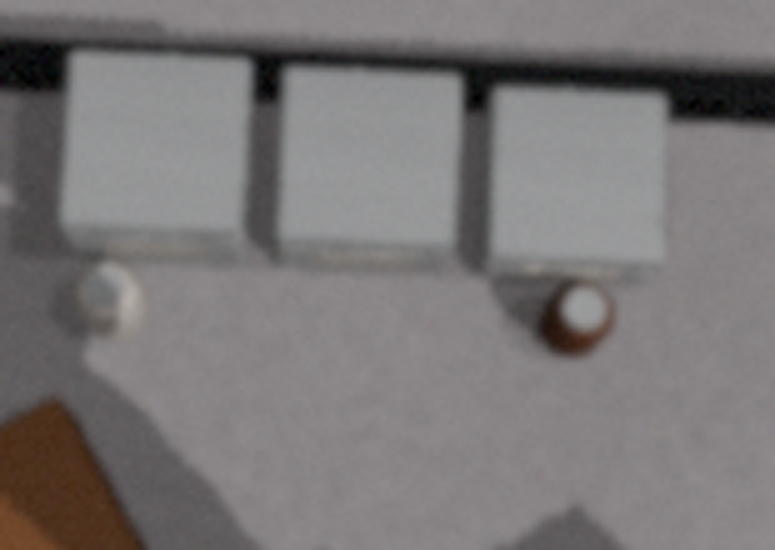

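View pics/s9.png

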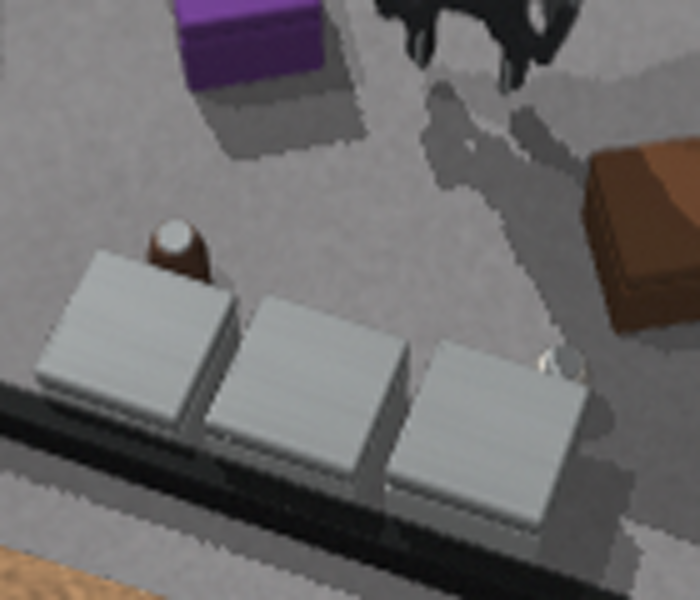

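In both pictures the three canisters stand in line, with the pots in place. I'll measure the final lateral position, yaw and front edges.

Run:
```python
from h import *
cal=eyes.get_calibration("top")
i=cv2.imread("pics/t9f.png");g=cv2.GaussianBlur(i,(3,3),0)[:,:,1].astype(float)
lidfit(i,cal,(137,158),247,282,.072)
# left edges (lid vs shadow) and far edge (lid vs black) of each lid at half level
def far(ul,ur,z,v0):
    E=[]
    for u in range(ul+6,ur-6):
        p=g[:,u]
        for v in range(v0-6,v0+8):
            if p[v]<95<=p[v+1]: E.append((u,v+(95-p[v])/(p[v+1]-p[v])));break
    T=tgt(toplane(cal,E,z));k=np.polyfit(T[:,1],T[:,0],1);print("far edge x %.1f relyaw %.2f n %d"%(T[:,0].mean(),-np.degrees(np.arctan(k[0])),len(T)))
far(203,239,.085,125);far(247,282,.072,128);far(288,323,.058,132)
# motion check of others vs before (scene and top difference)
for a,b,roi in(("pics/s5f.png","pics/s9f.png",(195,205,180,230)),):
    A=cv2.imread(a)[178:222,180:222].astype(np.float32).mean(2);B=cv2.imread(b)[178:222,180:222].astype(np.float32).mean(2)
    print("short shift px scene",cv2.phaseCorrelate(A,B))
A=cv2.imread("pics/s5f.png")[195:245,255:300].astype(np.float32).mean(2);B=cv2.imread("pics/s9f.png")[195:245,255:300].astype(np.float32).mean(2)
print("tall",cv2.phaseCorrelate(A,B))
A=cv2.imread("pics/t5f.png");B=i
for n,(y0,y1,x0,x1) in(("tall",(120,165,198,236)),("short",(128,172,292,330)),("salt",(165,183,203,222)),("pepper",(168,188,296,316))):
    print(n,cv2.phaseCorrelate(A[y0:y1,x0:x1].astype(np.float32).mean(2),B[y0:y1,x0:x1].astype(np.float32).mean(2)))
q(((204,428),(354,474),(410,345),(262,298)),.072,"out");
```

```text
centre lat 1.7 width 87.9 yawL 0.5 yawR -2.0 n [21. 21.] x [-5.347  -1.2406]
far edge x 43.5 relyaw 0.22 n 24
far edge x 44.2 relyaw -0.11 n 23
far edge x 43.3 relyaw -0.23 n 23
short shift px scene ((0.5004221476141453, 0.5003473724381848), 1.0198214574507725)
tall ((1.0702161370792211, -0.16808982430618968), 0.6686969429651897)
tall ((0.04711391385258068, 0.4512130473054903), 0.9844230863783094)
short ((-0.005908863986498147, 0.41134540633049), 1.0085087426503498)
salt ((-0.7537712691541127, 0.7686608584420576), 0.718032674656974)
pepper ((0.1272027443936068, -0.11482663423983475), 0.8965139782428742)
out centre [6.2603 5.4181] far edge [49.5469  5.4309] relyaw far 1.9 near 0.6 86.83118174131793 85.60812435120644
```

The canister is centred, at 1.7 mm against a gap middle of 2.0 mm. Its back edge is parallel to the neighbours' within 0.3° and about 0.8 mm further back, which means it is against the upstand. I'll raise the hand and take a last look.

Call:
arm_command([
  [0.05,[0,0,-0.03],0],
  [0.05,[0,0,-0.05],0],
  [0.05,[0,0,-0.05],0],
  [0.05,[0,0,-0.05],0],
  [0.05,[0,0,-0.02],0],
  [0.05,[0,0,0],0],
  [0.05,[0,0,0],0],
])

```text
time: 16.25
position: [0.3764, -0.0113, 0.2297]
ee_rot: [-0.0, 0.019, 1.0, -0.0]
force: [-0.3, 0.7, -0.2]
grip_width: 0.0499
```

Run:
```python
from h import *
a=eyes.grab_frame("scene")[:,:,::-1];cv2.imwrite("pics/s10.png",a)
s=r.observe();print(s["time"],s["position"],s["force"])
```

```text
16.3 [ 0.376  -0.0113  0.2293] [ 0.4882  0.0587 -0.7507]
```

View pics/s10.png

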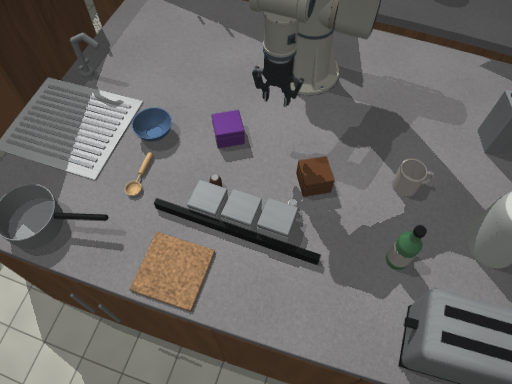

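The final picture shows the three canisters in line along the upstand at (207,198), (241,208) and (278,216). The pots, decoys, mug, bowl and spoon are where they were, and the hand is clear at (280,85).

```bash
python3 -c "
from cell import r
print(r.finish_job())"
```

```text
the job is handed in; nothing more can be done
None
```

The canister that was standing out is now in the gap with its back against the upstand, in line with the other two. I handed the job in at about 16 s.

I pushed it low down with both fingers. It turned square to the row first, then slid about 5° to the left to centre it, and I pressed it against the upstand with about 14 N before backing off and raising the hand.

**Last checks, from the top camera:**
- **Centring:** the canister is 0.3 mm from the middle of the gap.
- **Alignment:** its back edge is parallel to the row within about 0.3° and sits about 0.8 mm further back than its neighbours, as it should when touching the upstand.
- **Other objects:** by eye, nothing else moved in the final picture.

**Where checks disagreed:**
- **Camera offset:** the scene camera puts everything about 4–5 mm further left than the top camera. Its own relative measurement still has the canister centred within 1 mm.
- **Corners picked by hand:** in the scene view these gave up to 1.9° of yaw. I trusted the finer edge fit from the top camera instead.
- **Movement check:** an automatic image comparison to confirm that the row canisters and pots had not moved gave unclear results. The light on them had changed, so I relied on the pictures. Re-measured edges of the row canisters gave centres 0.2 mm (short) and 1.4 mm (tall) from before; the tall one's inner edge now has a different background.

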